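# Check the glued corner of a bookbinder's case with a corner square

### The job

The blue case has just been glued. Pick up the L-shaped corner square by its wooden post and press the inner faces of both its legs firmly against the two sides of the blue case that meet at the red-dotted corner, keeping it so for a moment to see that the corner sits flush. Then let go, leaving the square standing on the table flush around that corner; leave the straight gauge where it is and keep the square off the green case.

Things in the scene. Friction and masses are not known exactly. Their poses are not given: they have to be found in the camera images.
- square: Loose smooth dark anodised aluminium L, flat, 0.15-0.3 kg, wooden post upright on its elbow. Origin: table level, inner vertex. Legs run along +x and +y to 90 mm, 22 mm high, 16 mm thick (x leg: y -16 to 0; y leg: x -16 to 0); inner faces y = 0 and x = 0, cut back 4 mm in the first 10 mm; elbow fills from -24 mm. Post 20 x 20 mm, parallel to the legs, centred x = y = -14 mm, z 22 to 80 mm.
- blue_case: Fixed dark blue box, light blue top, 130 x 100 x 35 mm. Origin: table level under the corner to check, which has a 10 mm red dot on top; box fills x 0 to 130, y 0 to 100 mm, faces x = 0 and y = 0 are to be checked. Brass weight on top, 50 mm across, 26 mm high, at x 75, y 55 mm. May swap places with the green. Square fitted: its origin and axes coincide with these.
- green_case: Dark green book case with a pale green top, same size, weight, dot and origin as the blue one, also fixed: not the one to check.
- straight_gauge: Straight dark anodised aluminium bar 20 x 110 x 22 mm (x, y, z) with the same 20 x 20 mm wooden post on its middle up to z = 80 mm: a bystander, loose. Origin: centre of its underside.
Not all that is in view belongs to the job. What is shaped like the square but orange or pink is not meant.

How it is judged:
By the outcome, as a careful person would: the job done as asked, in the order asked, and still so for the second after the job is handed in, with the robot touching nothing.
It also fails if it takes over 45 s, if anything falls off the work surface, if the arm or the gripper's body presses on something with over 40 N, if the wrist force passes 120 N, or if a joint passes its speed limit or range.

### The arm

A 7-joint arm with a two-finger parallel gripper is mounted at the origin on the work surface. World frame = base frame: x ahead of the robot, y to its left, z up, the work surface at z = 0. Lengths are in m, angles in rad, forces in N, time in s.
With the tool pointing down it reaches from about 0.425 to 0.925 m from the base axis. Payload 6.8 kg.
Tool frame: the origin (TCP) lies on the centre line of the jaws, within the pads' length; the fingertips stand bot.tip_reach ahead of it and the grasp point (between the pads) lies 3 mm ahead of it (bot.tip_reach is the distance from the TCP to the fingertips, in m); z points along the fingers, y is the line along which they close (so a half turn about z gives the same grasp; the last joint's range is limited). The gripper opens to 85 mm and grips with 20 to 120 N. Pads are 22 mm wide; open, the fingers measure 114 mm over their backs; the gripper's body (76 mm by 85 mm) begins 54 mm behind the grasp point. The pads swing forward as they close: fully open they stand 13 mm farther back than shut.
Start: joints at [1.096, 0.477, 0.022, 1.555, -0.011, 1.109, -0.083], TCP at [0.242, -0.63, 0.253] pointing down, gripper open.
Joint ranges: [-2.96, 2.96], [-0.34, 2.1], [-1.41, 1.46], [0.24, 2.44], [-1.37, 4.51], [0.17, 1.92], [-2.96, 2.96]. Speed limits (rad/s): [2.39, 2.39, 3.14, 3.14, 3.14, 3.14, 3.14].

### API

Orientations are given as a unit quaternion [w, x, y, z].
In Python, from station import bot gives the robot as it stands.
- The arm moves only by the tool jog_arm, never from a script. Its argument "deltas" is a list of rows, each a list of 7 numbers: the shift along the world's x, y, z in m, then the turn, a rotation vector about the world's x, y, z in rad, then the opening, from 0 (shut) to 1 (fully open). In form: [[x, y, z, rx, ry, rz, grip], ...]. A call has 1 to 10 rows; each row shifts and turns the commanded pose from where the row before left it; what a row does not reach is not made up. A row lasts 1/10 s, in which the tool goes at most 50 mm and 8.59 degrees, less where a joint would pass 70% of its speed; a pose out of reach is approached as far as the arm can. A call with a gripper value outside its range is refused whole. The fingers move at their own pace and stop on an object; "newtons" is the grip in N (left out, the last holds). Time passes only in rows, so rows that do not move let the fingers close. It gives the time, the measured TCP pose, the force, the opening and the grip force at its end, in the units of the state.
- bot.get_obs(): the state, without advancing time (a new reading comes with each control period).
- bot.read_camera(name): name is "side" or "top" or "wrist"; returns a dict with "img" (400x640x3 uint8, red, green, blue), "K" (3x3 intrinsics, pixels), "eye" and "attitude" of the camera in the world. Camera axes: x right, y down, z forward; pixel columns grow to the right and rows downward; lengths in m; the calibration is good to about 2 mm. A picture is of the moment at which its call begins. There is no depth.
- bot.hand_in(): hands the job in; it is judged then, once.
The state is a dict: "t": time; "q": joint angles; "joint_vel": joint speeds; "joint_torque": joint torques, N m; "eef_pos": TCP position; "tool_rot": TCP orientation; "contact_force": force on the tool from outside, world axes, zero at the start; "torque": the same for the moment, N m; "gripper_width": opening from 0.0 (shut) to 1.0 (fully open); "grasp_force": force on a finger pad.
Only numpy, scipy, OpenCV 4.12 (cv2) and the standard library are available. Lean on these libraries where they do the work, as an engineer would, in place of code of your own. Each camera call takes 0.05 s, during which the arm holds its last target. There are 200 camera calls.

## Working session

There is one attempt and no reset: what is moved stays moved. The work goes in short steps, Python scripts to look and compute and a tool call to move; the robot and the scene stay as the last step left them, time stands still between calls to the robot, and variables do not carry over. Pictures are saved under pics/ and viewed, at most 10 in all, crops included, and the job is handed in when it is done.

Besides the shell and the picture viewer there is one more tool, called by a JSON object that holds its "api" and its "payload". jog_arm: Moves the arm, as the interface text tells. Its arguments: {"type":"object","properties":{"deltas":{"type":"array"},"newtons":{"type":"number"}},"required":["deltas"]}

```bash
mkdir -p pics; ls; python3 - <<'E'
from station import bot
import cv2,pickle
d={}
for n in("top","side"):
    c=bot.read_camera(n);d[n]=c
    cv2.imwrite(f"pics/{n}0.png",c["img"][:,:,::-1]);print(n,c["K"],c["eye"],c["attitude"])
pickle.dump(d,open("cam0.pkl","wb"))
o=bot.get_obs();print(o,bot.tip_reach)
E
```

```text
pics
top [[499.0337375    0.         314.71467199]
 [  0.         499.0337375  195.33088375]
 [  0.           0.           1.        ]] [ 0.27593062 -0.08028234  1.31946713] [-0.06883634  0.71110749 -0.69649628  0.06693744]
side [[424.58122847   0.         315.0273768 ]
 [  0.         424.58122847 196.72026224]
 [  0.           0.           1.        ]] [0.48417665 0.68464787 0.76604278] [ 0.00417958 -0.02899967  0.91507451 -0.40221908]
{'t': 0.1, 'q': array([ 1.09585805,  0.47777608,  0.02237068,  1.55636572, -0.01150114,
        1.10931062, -0.08308506]), 'joint_vel': array([-0.00042415, -0.00078732,  0.00112084, -0.00401671, -0.00045602,
       -0.00186981,  0.00039245]), 'joint_torque': array([ 4.98982292e-03, -5.97758389e+01,  1.61433164e+00, -2.81954241e+01,
        1.29441390e-02,  5.06174008e-03,  2.74126126e-05]), 'eef_pos': array([ 0.24189166, -0.62962276,  0.25237859]), 'tool_rot': array([-8.35504433e-04,  9.83224589e-01,  1.82396979e-01, -2.26218164e-04]), 'contact_force': array([-0.08907225,  0.30135246,  0.58828135]), 'torque': array([ 0.00034089, -0.04542217, -0.00785428]), 'grasp_force': 0.0, 'gripper_width': 1.00145876826111} 0.022
```

View pics/top0.png

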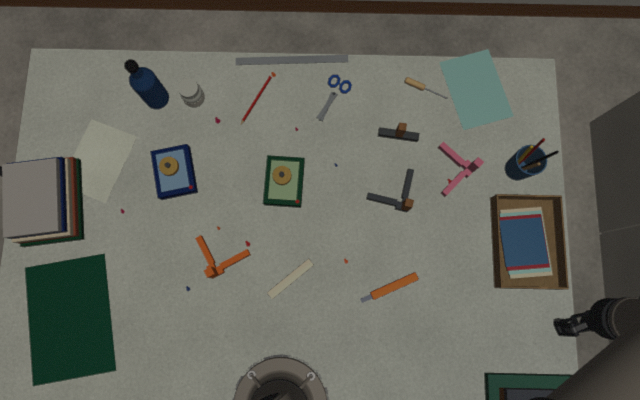

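View pics/side0.png

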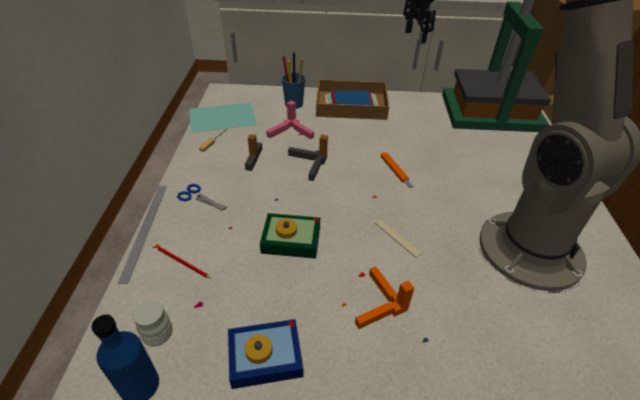

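Top view: L-shaped things are dark at (395,192) with its post at (406,204), pink at (462,168) and orange at (220,260). The dark bar at (399,132) is the straight gauge. The dark L fits the description. The blue case is at (173,172) with its red dot near (190,188), and the green case is at (284,181).

```bash
python3 - <<'E'
import cv2,numpy as np
im=cv2.imread("pics/top0.png")
a=im[155:221,355:429];b=im[138:204,138:212]
r=lambda x:cv2.resize(np.clip(x*1.5,0,255).astype('uint8'),None,fx=5.4,fy=5.4,interpolation=cv2.INTER_NEAREST)
cv2.imwrite("pics/crop.png",np.hstack([r(a),r(b)]));print(r(a).shape)
E
```

```text
(356, 400, 3)
```

View pics/crop.png

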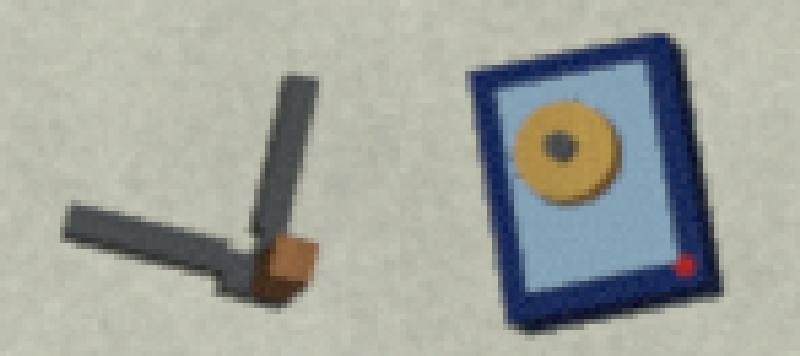

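The left crop confirms a dark grey L with a wooden post (post top at about 409,203 in the full picture). The right crop shows the blue case's red dot at its lower right corner. Next I fit both poses by their silhouettes in the two cameras.

```bash
cat >fit.py <<'E'
import cv2,numpy as np
from scipy.optimize import minimize
from scipy.spatial.transform import Rotation as R
S=4
def box(x0,x1,y0,y1,z0,z1):
    return np.array([[x,y,z] for x in(x0,x1) for y in(y0,y1) for z in(z0,z1)])/1000
cyl=np.array([[75+25*np.cos(a),55+25*np.sin(a),z] for a in np.linspace(0,6.28,40) for z in(35,61)])/1000
MODEL={"case":[box(0,130,0,100,0,35),cyl],
 "square":[box(10,90,-16,0,0,22),box(-16,0,10,90,0,22),box(-24,10,-24,-4,0,22),box(-24,-4,-24,10,0,22),box(-24,-4,-24,-4,22,80)]}
def proj(c,P):
    q=np.array(c["attitude"]);r=R.from_quat(q[[1,2,3,0]])
    p=(r.inv().apply(P-np.array(c["eye"])))@np.array(c["K"]).T
    return p[:,:2]/p[:,2:]
def W(p,P):
    c,s=np.cos(p[2]),np.sin(p[2])
    return P@np.array([[c,s,0],[-s,c,0],[0,0,1]])+[p[0],p[1],0]
def ray(c,uv,z):
    q=np.array(c["attitude"]);d=R.from_quat(q[[1,2,3,0]]).apply(np.linalg.inv(c["K"])@[*uv,1])
    return np.array(c["eye"])+d*(z-c["eye"][2])/d[2]
def render(c,p,name,roi):
    x,y,w,h=roi;m=np.zeros((h*S,w*S),np.uint8)
    for part in MODEL[name]:
        u=((proj(c,W(p,part))+.5-[x,y])*S-.5)
        cv2.fillConvexPoly(m,np.round(cv2.convexHull(u.astype(np.float32))*16).astype(np.int32),1,shift=4)
    return m
def mask(c,roi):
    x,y,w,h=roi;im=np.array(c["img"][y:y+h,x:x+w],float)
    bg=np.median(np.array([im[0],im[-1]]).reshape(-1,3),0) 
    d=cv2.resize(np.abs(im-bg).max(2),None,fx=S,fy=S,interpolation=cv2.INTER_CUBIC)
    m=(d>45).astype(np.uint8)
    cs,_=cv2.findContours(m,cv2.RETR_EXTERNAL,cv2.CHAIN_APPROX_NONE)
    o=np.zeros_like(m);cv2.drawContours(o,[max(cs,key=cv2.contourArea)],-1,1,-1);return o
def fit(views,name,p0):
    M=[(c,roi,mask(c,roi)) for c,roi in views]
    f=lambda v:sum((cv2.GaussianBlur((render(c,np.array([v[0]/1000,v[1]/1000,v[2]/60]),name,roi)^m)*1.,(1,1),0)).sum()/m.sum() for c,roi,m in M)
    v=np.array([p0[0]*1000,p0[1]*1000,p0[2]*60])
    for s in(12,4,1.5):
        r=minimize(f,v,method="Nelder-Mead",options=dict(initial_simplex=np.vstack([v]+[v+s*e for e in np.eye(3)]),xatol=.02,fatol=1e-5));v=r.x
    return np.array([v[0]/1000,v[1]/1000,v[2]/60]),r.fun
E
python3 - <<'E'
from fit import *;import pickle
d=pickle.load(open("cam0.pkl","rb"));t,s=d["top"],d["side"]
rc=[(t,(138,138,74,70)),(s,(220,312,90,80))];rs=[(t,(360,160,62,58)),(s,(282,130,54,52))]
dot=ray(t,(138+684/5.4-.5,138+265/5.4-.5),.035);el=ray(t,(408,203),.08);print(dot,el)
for n,v,p0 in(("case",rc,(dot[0],dot[1],.15)),("square",rs,(el[0]+.014,el[1]+.014,-.2))):
    for w in(v,v[:1],v[1:]):
        p,e=fit(w,n,p0);print(n,p.round(4),np.degrees(p[2]).round(2),e)
E
```

```text
[0.54670602 0.05928574 0.035     ] [ 0.50239111 -0.31007533  0.08      ]
case [0.5467 0.0593 0.15  ] 8.59 2.0
case [0.5467 0.0593 0.15  ] 8.59 1.0
case [0.5467 0.0593 0.15  ] 8.59 1.0
square [ 0.5218 -0.3029 -0.2211] -12.67 0.21155363629141555
square [ 0.5211 -0.3022 -0.2235] -12.81 0.08104226508001641
square [ 0.5234 -0.3044 -0.2226] -12.75 0.04082201971359494
```

```bash
python3 - <<'E'
from fit import *;import pickle
d=pickle.load(open("cam0.pkl","rb"));t,s=d["top"],d["side"]
v=[(t,(138,138,74,70)),(s,(220,312,90,80))]
dot=ray(t,(138+284/5.4-.5,138+265/5.4-.5),.035);print(dot)
for w in(v,v[:1],v[1:]):
        p,e=fit(w,"case",(dot[0]-.01,dot[1]-.01,.15));print(p.round(4),np.degrees(p[2]).round(2),e)
# current poses at a glance
from station import bot
o=bot.get_obs();q=o["tool_rot"];print(R.from_quat(q[[1,2,3,0]]).as_matrix().round(3))
E
```

```text
[0.54267475 0.25419966 0.035     ]
[0.5357 0.241  0.2298] 13.16 0.04218016790184996
[0.535  0.2412 0.2338] 13.4 0.017501080313599603
[0.5363 0.2404 0.2313] 13.25 0.005312275664034458
[[ 0.933  0.359 -0.001]
 [ 0.359 -0.933  0.002]
 [-0.    -0.002 -1.   ]]
```

Case yaw is about +13.2° and square yaw about -12.7°. Its post is at about (0.505, -0.3135). Moving above the post with the fingers lined up to the square.

{"api": "jog_arm", "payload": {"deltas": [[0.0263,0.0316,-0.005,0,0,-0.0589,1],[0.0263,0.0316,-0.005,0,0,-0.0589,1],[0.0263,0.0316,-0.005,0,0,-0.0589,1],[0.0263,0.0316,-0.005,0,0,-0.0589,1],[0.0263,0.0316,-0.005,0,0,-0.0589,1],[0.0263,0.0316,-0.005,0,0,-0.0589,1],[0.0263,0.0316,-0.005,0,0,-0.0589,1],[0.0263,0.0316,-0.005,0,0,-0.0589,1],[0.0263,0.0316,-0.005,0,0,-0.0589,1],[0.0263,0.0316,-0.005,0,0,-0.0589,1]]}}

```text
t: 1.1
eef_pos: [0.5057, -0.3126, 0.2028]
tool_rot: [-0.0, 0.994, -0.112, -0.0]
contact_force: [0.5, -0.2, 0.1]
gripper_width: 0.998
grasp_force: 0.0
```

{"api": "jog_arm", "payload": {"deltas": [[0,0,0,0,0,0,1],[0,0,0,0,0,0,1]]}}

```text
t: 1.3
eef_pos: [0.5055, -0.3128, 0.2027]
tool_rot: [-0.0, 0.994, -0.109, -0.001]
contact_force: [-0.5, -0.6, 0.2]
gripper_width: 1.0
grasp_force: 0.0
```

```bash
python3 - <<'E'
from fit import *;from station import bot
c=bot.read_camera("wrist");im=np.ascontiguousarray(c["img"][:,:,::-1])
p=np.array([.5218,-.3029,-.2215])
for part in MODEL["square"]:
    cv2.polylines(im,[np.round(cv2.convexHull(proj(c,W(p,part)).astype(np.float32))).astype(int)],True,(0,255,0),1)
cv2.imwrite("pics/w1.png",im)
o=bot.get_obs();q=o["tool_rot"];print(o["eef_pos"],R.from_quat(q[[1,2,3,0]]).as_matrix().round(3))
E
```

```text
[ 0.50457152 -0.31438383  0.202952  ] [[ 0.976 -0.22  -0.001]
 [-0.22  -0.976 -0.   ]
 [-0.001  0.    -1.   ]]
```

View pics/w1.png

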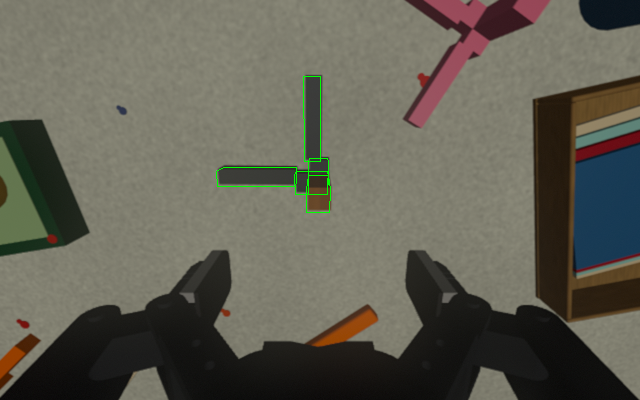

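The wrist view shows the fitted outline lying on the dark square, with the post at about (318,200). The legs line up with the tool, so I descend and grip.

{"api": "jog_arm", "payload": {"deltas": [[0,0,-0.025,0,0,0,1],[0,0,-0.025,0,0,0,1],[0,0,-0.025,0,0,0,1],[0,0,-0.025,0,0,0,1],[0,0,-0.025,0,0,0,1],[0,0,-0.015,0,0,0,1],[0,0,0,0,0,0,1]]}}

```text
t: 2.05
eef_pos: [0.5029, -0.3147, 0.0614]
tool_rot: [-0.0, 0.994, -0.112, -0.002]
contact_force: [-0.0, -0.2, 0.4]
gripper_width: 1.001
grasp_force: 0.0
```

{"api": "jog_arm", "payload": {"newtons": 60, "deltas": [[0,0,0,0,0,0,0],[0,0,0,0,0,0,0],[0,0,0,0,0,0,0],[0,0,0,0,0,0,0],[0,0,0,0,0,0,0],[0,0,0,0,0,0,0],[0,0,0,0,0,0,0],[0,0,0,0,0,0,0]]}}

```text
t: 2.85
eef_pos: [0.5055, -0.3143, 0.0641]
tool_rot: [0.0, 0.994, -0.111, 0.001]
contact_force: [-1.9, 1.0, 6.4]
gripper_width: 0.225
grasp_force: 59.0
```

{"api": "jog_arm", "payload": {"deltas": [[0,0,0.01,0,0,0,0],[0,0,0.025,0,0,0,0],[0,0,0.03,0,0,0,0],[0,0,0.03,0,0,0,0],[0,0,0.025,0,0,0,0],[0,0,0,0,0,0,0]]}}

```text
t: 3.45
eef_pos: [0.5069, -0.3152, 0.1873]
tool_rot: [0.001, 0.994, -0.111, 0.003]
contact_force: [0.7, -0.2, -0.9]
gripper_width: 0.222
grasp_force: 58.7
```

{"api": "jog_arm", "payload": {"deltas": [[0,0.014,0,0,0,0.015,0],[0,0.026,0,0,0,0.03,0],[0,0.036,0,0,0,0.03,0],[0,0.036,0,0,0,0.03,0],[0,0.036,0,0,0,0.03,0],[0,0.036,0,0,0,0.03,0],[0,0.036,0,0,0,0.03,0],[0,0.036,0,0,0,0.03,0],[0,0.036,0,0,0,0.03,0],[0,0.036,0,0,0,0.03,0]]}}

```text
t: 4.45
eef_pos: [0.503, 0.0162, 0.1817]
tool_rot: [-0.0, 0.999, 0.033, -0.002]
contact_force: [1.3, -0.1, -2.1]
gripper_width: 0.224
grasp_force: 58.7
```

{"api": "jog_arm", "payload": {"deltas": [[0,0.036,0,0,0,0.03,0],[0,0.036,0,0,0,0.03,0],[0,0.036,0,0,0,0.03,0],[0,0.036,0,0,0,0.03,0],[0.001,0.02,0,0,0,0.03,0],[0.001,0.016,0,0,0,0.027,0],[0,0,0,0,0,0,0],[0,0,0,0,0,0,0]]}}

```text
t: 5.25
eef_pos: [0.507, 0.1924, 0.1827]
tool_rot: [0.001, 0.993, 0.119, -0.001]
contact_force: [0.4, -0.5, -1.8]
gripper_width: 0.225
grasp_force: 58.7
```

```bash
python3 - <<'E'
from fit import *;from station import bot;import pickle
cs={n:bot.read_camera(n) for n in("wrist","top","side")};pickle.dump(cs,open("cam1.pkl","wb"))
c=cs["wrist"];im=np.ascontiguousarray(c["img"][:,:,::-1]);cv2.imwrite("pics/w2raw.png",im)
p=np.array([.5357,.241,.2305])
for part in MODEL["case"]:
    cv2.polylines(im,[np.round(cv2.convexHull(proj(c,W(p,part)).astype(np.float32))).astype(int)],True,(0,255,0),1)
cv2.imwrite("pics/w2.png",im)
for i in range(4):
    o=bot.get_obs();q=o["tool_rot"];m=R.from_quat(q[[1,2,3,0]]).as_matrix();print(o["eef_pos"],np.degrees(np.arctan2(m[1,0],m[0,0])),o["contact_force"],o["q"].round(2))
E
```

```text
[0.50732143 0.19185385 0.18314771] 13.567033734530114 [-0.69814063 -0.5642007  -2.30984056] [-0.25  0.36 -0.28  1.93  0.13  0.87 -1.93]
[0.50732143 0.19185385 0.18314771] 13.567033734530114 [-0.69814063 -0.5642007  -2.30984056] [-0.25  0.36 -0.28  1.93  0.13  0.87 -1.93]
[0.50732143 0.19185385 0.18314771] 13.567033734530114 [-0.69814063 -0.5642007  -2.30984056] [-0.25  0.36 -0.28  1.93  0.13  0.87 -1.93]
[0.50732143 0.19185385 0.18314771] 13.567033734530114 [-0.69814063 -0.5642007  -2.30984056] [-0.25  0.36 -0.28  1.93  0.13  0.87 -1.93]
```

View pics/w2.png

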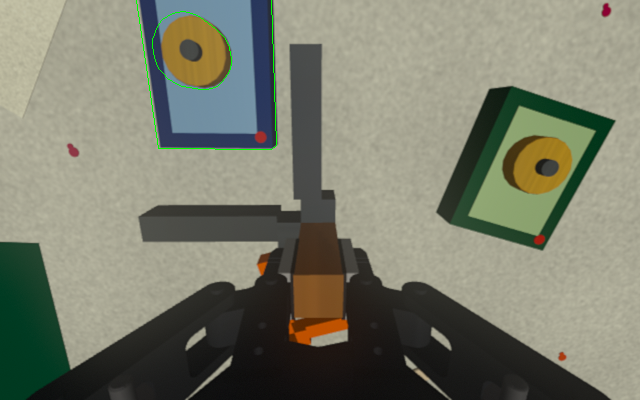

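The wrist view shows the square held with its legs parallel to the case edges. The case's red dot is at (261,137), and the projected case outline matches it. Lowering now.

{"api": "jog_arm", "payload": {"newtons": 90, "deltas": [[0,0,-0.025,0,0,0,0],[0,0,-0.03,0,0,0,0],[0,0,-0.03,0,0,0,0],[0,0,-0.02,0,0,0,0],[0,0,-0.01,0,0,0,0],[0,0,-0.003,0,0,0,0],[0,0,0,0,0,0,0],[0,0,0,0,0,0,0]]}}

```text
t: 6.2
eef_pos: [0.508, 0.1941, 0.0664]
tool_rot: [-0.0, 0.993, 0.119, 0.001]
contact_force: [-0.4, -0.9, -1.2]
gripper_width: 0.22
grasp_force: 89.0
```

{"api": "jog_arm", "payload": {"deltas": [[0,0,-0.001,0,0,0,0],[0,0,-0.001,0,0,0,0],[0,0,0,0,0,0,0]]}}

```text
t: 6.5
eef_pos: [0.5076, 0.1942, 0.0642]
tool_rot: [-0.0, 0.993, 0.12, 0.001]
contact_force: [-1.5, 0.2, 4.7]
gripper_width: 0.222
grasp_force: 89.6
```

{"api": "jog_arm", "payload": {"deltas": [[0.003,0.005,0,0,0,0,0],[0.004,0.007,0,0,0,0,0],[0.004,0.006,0,0,0,0,0],[0.003,0.005,0,0,0,0,0],[0.001,0.001,0,0,0,0,0],[0,0,0,0,0,0,0],[0,0,0,0,0,0,0]]}}

```text
t: 7.2
eef_pos: [0.5229, 0.2186, 0.0642]
tool_rot: [-0.0, 0.993, 0.12, 0.001]
contact_force: [-1.1, -0.6, 6.5]
gripper_width: 0.221
grasp_force: 89.9
```

{"api": "jog_arm", "payload": {"deltas": [[0.001,0.0002,0,0,0,0,0],[0.001,0.0002,0,0,0,0,0],[0.001,0.0003,0,0,0,0,0],[0,0,0,0,0,0,0],[0,0,0,0,0,0,0]]}}

```text
t: 7.7
eef_pos: [0.5254, 0.2192, 0.0642]
tool_rot: [-0.0, 0.993, 0.12, 0.001]
contact_force: [-1.9, -0.3, 7.2]
gripper_width: 0.23
grasp_force: 90.2
```

{"api": "jog_arm", "payload": {"deltas": [[0.001,0.0002,0,0,0,0,0],[0.001,0.0003,0,0,0,0,0],[0,0,0,0,0,0,0],[0,0,0,0,0,0,0]]}}

```text
t: 8.1
eef_pos: [0.5269, 0.2196, 0.0642]
tool_rot: [-0.0, 0.993, 0.12, 0.0]
contact_force: [-3.9, -1.1, 9.0]
gripper_width: 0.219
grasp_force: 90.6
```

{"api": "jog_arm", "payload": {"deltas": [[0.001,0.0002,0,0,0,0,0],[0.001,0.0003,0,0,0,0,0],[0,0,0,0,0,0,0],[0,0,0,0,0,0,0]]}}

```text
t: 8.5
eef_pos: [0.527, 0.2196, 0.0642]
tool_rot: [0.0, 0.993, 0.12, -0.002]
contact_force: [-10.5, -2.2, 15.7]
gripper_width: 0.226
grasp_force: 91.6
```

```bash
cat >st.py <<'E'
from fit import *;from station import bot
o=bot.get_obs();q=o["tool_rot"];m=R.from_quat(q[[1,2,3,0]]).as_matrix();a=.2305
L=R.from_euler("z",-a)
print(o["t"],o["eef_pos"].round(4),"yaw",np.degrees(np.arctan2(m[1,0],m[0,0])).round(2),"Flocal",L.apply(o["contact_force"]).round(1),"Mlocal",L.apply(o["torque"]).round(2),
"vertex local to case",(L.apply(o["eef_pos"]-[.5357,.241,0])*1000+[14,14,0]).round(1),"tilt",m[:,2].round(4))
E
python3 st.py
```

```text
8.5 [0.527  0.2196 0.0642] yaw 13.8 Flocal [-10.7   0.2  15.7] Mlocal [-0.08  1.73  0.11] vertex local to case [ 0.7 -4.8 64.2] tilt [-0.0031 -0.0014 -1.    ]
```

Contact on the x face is felt. The moment shows only the near end of the leg touching, because my yaw is about 0.5° too far. Correcting that, then closing the y gap.

{"api": "jog_arm", "payload": {"deltas": [[-0.001,-0.0002,0.0003,0,0,-0.004,0],[0,0,0.0002,0,0,-0.004,0],[0,0,0,0,0,0,0],[0,0,0,0,0,0,0]]}}

```text
t: 8.9
eef_pos: [0.5268, 0.2197, 0.0642]
tool_rot: [0.0, 0.993, 0.116, -0.001]
contact_force: [-5.8, -1.4, 7.3]
gripper_width: 0.227
grasp_force: 90.1
```

```bash
python3 st.py
```

```text
8.9 [0.5268 0.2197 0.0642] yaw 13.36 Flocal [-5.9 -0.1  7.3] Mlocal [0.03 0.99 0.24] vertex local to case [ 0.4 -4.7 64.2] tilt [-1.8e-03 -6.0e-04 -1.0e+00]
```

{"api": "jog_arm", "payload": {"deltas": [[-0.0002,0.001,0,0,0,0,0],[-0.0002,0.001,0,0,0,0,0],[-0.0003,0.001,0,0,0,0,0],[-0.0002,0.001,0,0,0,0,0],[0,0,0,0,0,0,0],[0,0,0,0,0,0,0]]}}

```text
t: 9.5
eef_pos: [0.5261, 0.222, 0.0641]
tool_rot: [0.001, 0.993, 0.116, -0.001]
contact_force: [-6.0, -4.6, 8.9]
gripper_width: 0.225
grasp_force: 90.6
```

```bash
python3 st.py
```

```text
9.5 [0.5261 0.222  0.0641] yaw 13.27 Flocal [-6.9 -3.2  8.9] Mlocal [-0.81  1.03  0.02] vertex local to case [ 0.3 -2.4 64.1] tilt [-0.002  -0.0026 -1.    ]
```

{"api": "jog_arm", "payload": {"deltas": [[-0.0002,0.001,0,0,0,0,0],[-0.0003,0.001,0,0,0,0,0],[0,0,0,0,0,0,0],[0,0,0,0,0,0,0]]}}

```text
t: 9.9
eef_pos: [0.5257, 0.224, 0.0642]
tool_rot: [0.001, 0.993, 0.116, -0.001]
contact_force: [-6.6, -3.1, 9.4]
gripper_width: 0.22
grasp_force: 90.6
```

```bash
python3 st.py
```

```text
9.9 [0.5257 0.224  0.0642] yaw 13.27 Flocal [-7.1 -1.5  9.4] Mlocal [-0.89  1.01  0.08] vertex local to case [ 0.4 -0.3 64.2] tilt [-0.002  -0.0026 -1.    ]
```

{"api": "jog_arm", "payload": {"deltas": [[-0.0002,0.001,0,0,0,0,0],[-0.0003,0.001,0,0,0,0,0],[0,0,0,0,0,0,0],[0,0,0,0,0,0,0]]}}

```text
t: 10.3
eef_pos: [0.5254, 0.2247, 0.0642]
tool_rot: [0.002, 0.993, 0.115, -0.001]
contact_force: [-5.8, -7.2, 11.2]
gripper_width: 0.219
grasp_force: 90.9
```

```bash
python3 - <<'E'
exec(open("st.py").read())
import pickle
cs={n:bot.read_camera(n) for n in("wrist","top")}
a=cs["wrist"]["img"][:,:,::-1][:250,80:400]
cv2.imwrite("pics/w3.png",cv2.resize(a,None,fx=2.3,fy=2.3,interpolation=cv2.INTER_CUBIC))
E
```

```text
10.3 [0.5254 0.2247 0.0642] yaw 13.18 Flocal [-7.3 -5.7 11.2] Mlocal [-1.25  1.07 -0.1 ] vertex local to case [ 0.3  0.4 64.2] tilt [-0.0021 -0.004  -1.    ]
```

View pics/w3.png

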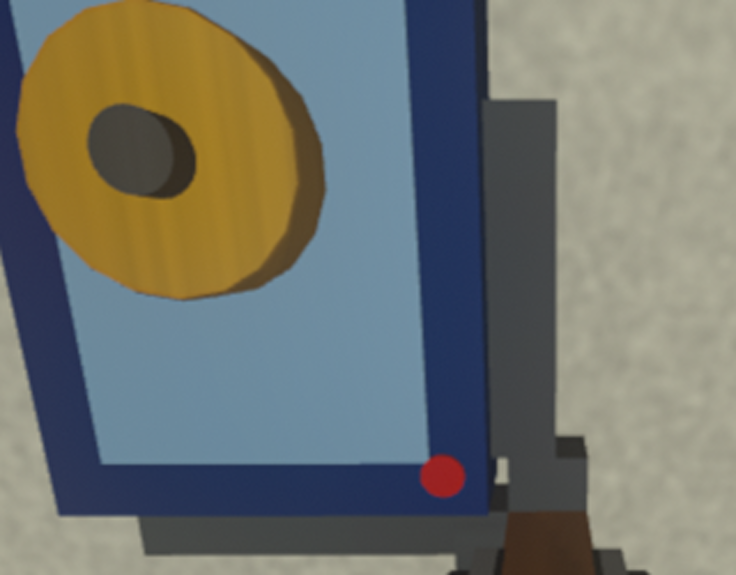

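The crop shows both legs against the case, with the dot at (442,476) and no gap visible along either leg. Pressing firmly and holding.

{"api": "jog_arm", "payload": {"newtons": 110, "deltas": [[0.0006,0.0012,0.0002,0,0,0,0],[0.0008,0.0012,0.0002,0,0,0,0],[0.0008,0.0012,0.0001,0,0,0,0],[0,0,0,0,0,0,0],[0,0,0,0,0,0,0],[0,0,0,0,0,0,0]]}}

```text
t: 11.0
eef_pos: [0.5255, 0.2249, 0.0644]
tool_rot: [0.004, 0.993, 0.114, -0.004]
contact_force: [-13.5, -15.1, 20.9]
gripper_width: 0.217
grasp_force: 107.7
```

```bash
python3 st.py
```

```text
11.0 [0.5255 0.2249 0.0644] yaw 13.09 Flocal [-16.6 -11.6  20.9] Mlocal [-2.28  2.54 -0.  ] vertex local to case [ 0.4  0.6 64.4] tilt [-0.0069 -0.0095 -0.9999]
```

{"api": "jog_arm", "payload": {"deltas": [[-0.0002,0.0009,0,0.0045,-0.0035,0,0],[-0.0001,0.0005,0,0.005,-0.0035,0,0],[0,0,0,0,0,0,0],[0,0,0,0,0,0,0],[0,0,0,0,0,0,0]]}}

```text
t: 11.5
eef_pos: [0.5254, 0.2247, 0.0642]
tool_rot: [0.001, 0.994, 0.114, -0.0]
contact_force: [-11.1, -18.2, 21.1]
gripper_width: 0.221
grasp_force: 107.8
```

```bash
python3 st.py
```

```text
11.5 [0.5254 0.2247 0.0642] yaw 13.06 Flocal [-14.9 -15.2  21.1] Mlocal [-3.24  2.89 -0.01] vertex local to case [ 0.2  0.5 64.2] tilt [-5.0e-04 -2.2e-03 -1.0e+00]
```

{"api": "jog_arm", "payload": {"deltas": [[0,0,0,0,0,0,0],[0,0,0,0,0,0,0],[0,0,0,0,0,0,0],[0,0,0,0,0,0,0],[0,0,0,0,0,0,0],[0,0,0,0,0,0,0],[0,0,0,0,0,0,0],[0,0,0,0,0,0,0]]}}

```text
t: 12.3
eef_pos: [0.5254, 0.2247, 0.0642]
tool_rot: [0.001, 0.994, 0.114, -0.0]
contact_force: [-11.6, -19.2, 21.5]
gripper_width: 0.221
grasp_force: 107.8
```

```bash
python3 st.py
```

```text
12.3 [0.5254 0.2247 0.0642] yaw 13.05 Flocal [-15.7 -16.   21.5] Mlocal [-3.18  2.89  0.05] vertex local to case [ 0.3  0.5 64.2] tilt [-4.0e-04 -2.2e-03 -1.0e+00]
```

Pressed with about 16 N on each face for over a second, upright and with no yaw moment. Now easing most of the load and letting go.

{"api": "jog_arm", "payload": {"deltas": [[-0.0006,-0.0016,0,-0.002,0.0015,0,0],[-0.0007,-0.0017,0,-0.002,0.0015,0,0],[-0.0006,-0.0015,0,-0.002,0.0015,0,0],[0,0,0,0,0,0,0],[0,0,0,0,0,0,0]], "newtons": 60}}

```text
t: 12.8
eef_pos: [0.5254, 0.2247, 0.0642]
tool_rot: [0.0, 0.993, 0.115, -0.0]
contact_force: [-3.7, -7.2, 7.0]
gripper_width: 0.221
grasp_force: 105.6
```

```bash
python3 st.py
```

```text
12.8 [0.5254 0.2247 0.0642] yaw 13.17 Flocal [-5.2 -6.2  7. ] Mlocal [-1.42  0.94 -0.17] vertex local to case [ 0.2  0.5 64.2] tilt [ 0.e+00 -8.e-04 -1.e+00]
```

{"api": "jog_arm", "payload": {"newtons": 20, "deltas": [[0,0,0,0,0,0,0.25],[0,0,0,0,0,0,0.35],[0,0,0,0,0,0,0.5],[0,0,0,0,0,0,0.6],[0,0,0,0,0,0,0.6],[0,0,0,0,0,0,0.6]]}}

```text
t: 13.4
eef_pos: [0.5262, 0.2279, 0.0643]
tool_rot: [-0.002, 0.993, 0.116, 0.001]
contact_force: [-0.2, 0.3, -0.1]
gripper_width: 0.6
grasp_force: 0.0
```

```bash
python3 - <<'E'
exec(open("st.py").read())
a=bot.read_camera("wrist")["img"][:,:,::-1][:250,80:400]
cv2.imwrite("pics/w4.png",cv2.resize(a,None,fx=2.3,fy=2.3,interpolation=cv2.INTER_CUBIC))
E
```

```text
13.4 [0.5262 0.2279 0.0643] yaw 13.3 Flocal [-0.1  0.3 -0.1] Mlocal [-0.01  0.    0.07] vertex local to case [ 1.7  3.4 64.3] tilt [ 0.0026  0.0037 -1.    ]
```

View pics/w4.png

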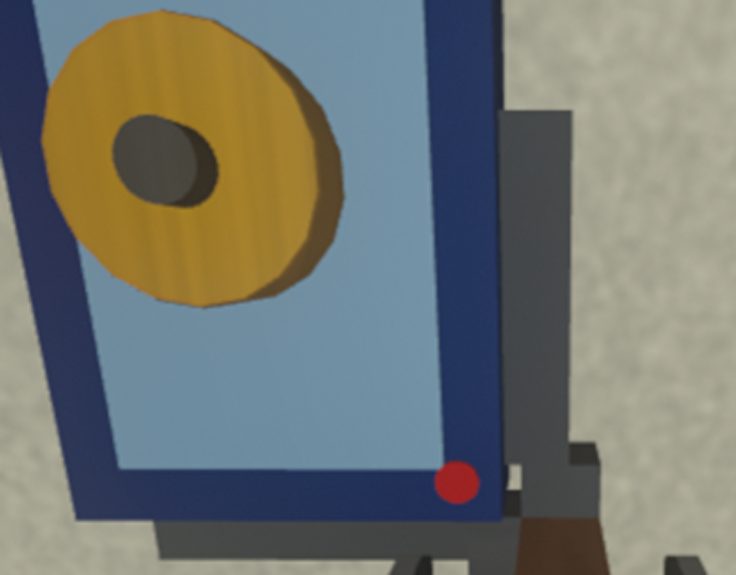

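Released; both legs still appear against the case faces. Lifting clear.

{"api": "jog_arm", "payload": {"deltas": [[-0.0005,-0.003,0.004,0,0,0,0.6],[0,0,0.015,0,0,0,0.6],[0,0,0.03,0,0,0,0.6],[0,0,0.04,0,0,0,0.6],[-0.01,0.01,0.04,0,0,0,0.6],[-0.02,0.02,0.02,0,0,0,0.6],[-0.02,0.03,0.01,0,0,0,0.6],[0,0,0,0,0,0,0.6],[0,0,0,0,0,0,0.6]]}}

```text
t: 14.35
eef_pos: [0.4754, 0.2853, 0.2247]
tool_rot: [-0.002, 0.993, 0.117, 0.002]
contact_force: [0.1, -0.6, 0.6]
gripper_width: 0.601
grasp_force: 0.0
```

```bash
python3 - <<'E'
exec(open("st.py").read())
a=bot.read_camera("wrist")["img"][:,:,::-1]
cv2.imwrite("pics/w5.png",a)
E
```

```text
14.35 [0.4754 0.2853 0.2247] yaw 13.4 Flocal [-0.  -0.6  0.6] Mlocal [0.04 0.01 0.04] vertex local to case [-34.6  70.9 224.7] tilt [ 0.0041  0.0043 -1.    ]
```

View pics/w5.png

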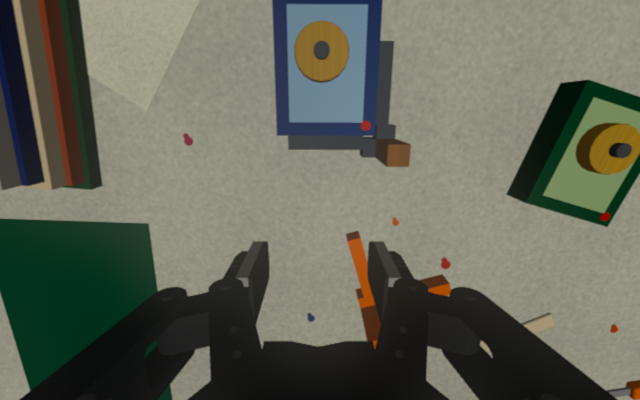

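The view shows the square standing around the dotted corner (366,126), both legs along the case, with the gripper clear. Handing in.

```bash
python3 -c "
from station import bot
print(bot.hand_in())"
```

```text
the job is handed in; nothing more can be done
None
```

The square was pressed against both sides of the blue case at the red-dotted corner (about 16 N on each, held for over a second), then released and left standing around the corner, looking flush in the last wrist image; the straight gauge and green case were not touched, and the job was handed in at about 14.4 s with no verdict returned.

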